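# Find the concealed push plate and release the drawer

### The arm

A 6-joint arm with a two-finger parallel gripper is mounted at the origin on the work surface. World frame = base frame: x ahead of the robot, y to its left, z up, the work surface at z = 0. Lengths are in m, angles in rad, forces in N, time in s.
With the tool pointing down it reaches from about 0.325 to 1 m from the base axis. Payload 5.1 kg.
Tool frame: the origin (TCP) lies at the very end of the fingers, on their centre line; the grasp point (between the pads) lies 19 mm behind it; z points along the fingers, y is the line along which they close (so a half turn about z gives the same grasp; the last joint's range is limited). The gripper opens to 85 mm and grips with 20 to 120 N. Pads are 22 mm wide; open, the fingers measure 114 mm over their backs; the gripper's body (76 mm by 85 mm) begins 54 mm behind the grasp point. The pads swing forward as they close: fully open they stand 13 mm farther back than shut.
Start: joints at [1.071, 0.124, 1.65, -0, 1.367, -0.083], TCP at [0.263, 0.594, 0.231] pointing down, gripper open.
Joint ranges: [-2.61, 2.61], [-1.02, 2.33], [0.03, 2.71], [-1.35, 4.49], [0.32, 2.68], [-2.91, 2.91]. Speed limits (rad/s): [2.57, 2.57, 3.14, 3.14, 3.14, 3.14].

### API

Orientations are given as a rotation vector (axis times angle).
In Python, from cell import bot, capture gives the robot as it stands.
- The arm moves only by the tool carry_out, never from a script. Its argument "increments" is a list of rows, each a list of 7 numbers: the closure, from -1 (fully open) to 1 (shut), so that 0 is half open, then the shift along the tool's x, y, z in cm, then the turn, a rotation vector about the tool's x, y, z in rad. A call has 1 to 10 rows; each row is the pose to reach, as a shift and turn from the pose commanded when the call began, along the tool's axes at that moment; what a row does not reach only later rows make up. A row lasts 1/8 s, in which the tool goes at most 62.5 mm and 10.7 degrees, less where a joint would pass 70% of its speed; a pose out of reach is approached as far as the arm can. A call with a gripper value outside its range is refused whole. The fingers move at their own pace and stop on an object; "grip_force" is the grip in N (left out, the last holds). Time passes only in rows, so rows that repeat a pose let the fingers close. It gives the time, the measured TCP pose, the force, the opening and the grip force at its end, in the units of the state.
- bot.read_state(): the state, without advancing time (a new reading comes with each control period).
- capture(name): name is "side" or "top"; returns a dict with "img" (480x640x3 uint8, blue, green, red), "camera_matrix" (3x3 intrinsics, pixels), "xyz" and "rotation" of the camera in the world. Camera axes: x right, y down, z forward; pixel columns grow to the right and rows downward; lengths in m; the calibration is good to about 2 mm. A picture is of the moment at which its call begins. There is no depth.
- bot.hand_in(): hands the job in; it is judged then, once.
The state is a dict: "t": time; "qpos": joint angles; "joint_velocities": joint speeds; "effort": joint torques, N m; "tool_pos": TCP position; "tcp_rot": TCP orientation; "contact_force": force on the tool from outside, world axes, zero at the start; "torque": the same for the moment, N m; "grip_width": opening from 0.0 (shut) to 1.0 (fully open); "grip_force": force on a finger pad.
Only numpy, scipy, OpenCV 4.12 (cv2) and the standard library are available. Lean on these libraries where they do the work, as an engineer would, in place of code of your own. Each camera call takes 0.05 s, during which the arm holds its last target. There are 200 camera calls.

### The job

The white drawer unit on the desk has no handle: its drawer is released by a concealed push plate lying flush somewhere in the panel set into the top of the unit. Feel along that panel with your fingertips until the plate gives, press it right down so that the drawer springs ajar, then let the plate come back up and take the hand away. Do not touch the drawer itself, and leave the stapler, tape roll, mug and rubber stamp where they are.

Things in the scene. Friction and masses are not known exactly. Their poses are not given: they have to be found in the camera images.
- unit: White desktop drawer unit, 300 mm deep (its x) by 460 mm wide (its y) by 110 mm high, fixed to the desk. Origin: centre of its underside; z up; its -x side is the drawer front. A pale grey panel is set into its top, centred 70 mm from the origin towards -x and 2 mm below the top face. The stapler and tape roll stand on the top face behind the panel (+x).
- panel_mid (a point): Middle of the visible panel (72 mm along x by 200 mm along y), on its surface, 108 mm above the desk; axes as the unit's. The concealed push plate lies in it: its centre is on the panel's long middle line (x = 0 of this point), anywhere from -60 to 60 mm along y, different each time and not reported. The rest of the panel is rigid.
- catch (a joint): Travel of the push plate (m): 0 flush, 0.006 fully down. Plate 52 mm (x) by 60 mm (y), same grey as the panel, 1.5 mm gap all round seen as a fine line. Gives from 1.2 N, is down at 4 N, springs back when let go; frees the drawer at about 0.004. The fingertip must be wholly over the plate: partly on the fixed panel it presses nothing.
- drawer_slide (a joint): How far the drawer is out, in m: 0 shut (its front is flush with the unit's -x face), latched until the plate is pressed; then a spring pushes it out by itself towards the unit's -x to about 0.025 within about a second, where it stays.
- drawer: The drawer in the unit: white front board 436 mm wide, 83 mm high and 14 mm thick, no handle, at the unit's -x face. While shut its origin and axes are the unit's; they move with it. Not to be touched.
- stapler: Black and steel stapler, 150 x 36 x 45 mm, loose on the unit's top behind the panel; origin under its middle. To be left alone.
- tape: Upright-axis roll of brown tape, 90 mm across, 36 mm high, loose on the unit's top behind the panel; origin under its middle. To be left alone.
- mug: White mug, 80 mm across, 95 mm high, on the desk to the left of the unit; origin under its middle. To be left alone.
- stamp: Wooden rubber stamp, 60 x 35 mm, 75 mm high, on the desk to the right of the unit; origin under its middle. To be left alone.

How it is judged:
At the end, for the whole second after the job is handed in: The drawer is ajar by 16 to 45 mm and at rest, and the push plate is back up (pressed in by less than 2 mm) (value of joint drawer_slide between 0.016 and 0.045 m and velocity of joint drawer_slide below 0.01 m/s and value of joint catch below 0.002 m); the robot touches nothing.
It fails at once if the robot touches the drawer (over 2 N) or pulls the drawer past where its spring puts it (over 45 mm) (value of joint drawer_slide above 0.045 m or contact force between any of the fingers, the arm and drawer above 2 N).
It fails at once if the stapler is moved or lifted (over 25 mm) (distance of stapler from where it was at the start of the episode above 0.025 m).
It fails at once if the tape roll is moved or lifted (over 25 mm) (distance of tape from where it was at the start of the episode above 0.025 m).
It fails at once if the mug is moved or lifted (over 25 mm) (distance of mug from where it was at the start of the episode above 0.025 m).
It fails at once if the rubber stamp is moved or lifted (over 25 mm) (distance of stamp from where it was at the start of the episode above 0.025 m).
It also fails if it takes over 48 s, if anything falls off the work surface, if the arm or the gripper's body presses on something with over 40 N, if the wrist force passes 120 N, or if a joint passes its speed limit or range.

## Working session

There is one attempt and no reset: what is moved stays moved. The work goes in short steps, Python scripts to look and compute and a tool call to move; the robot and the scene stay as the last step left them, time stands still between calls to the robot, and variables do not carry over. Pictures are saved under pics/ and viewed, at most 10 in all, crops included, and the job is handed in when it is done.

Besides the shell and the picture viewer there is one more tool, called after "Request:" as a command line: name --pt "numbers of a row" for each row, then --argument value for the rest. carry_out: Moves the arm, as the interface text tells. Its arguments: {"type":"object","properties":{"increments":{"type":"array"},"grip_force":{"type":"number"}},"required":["increments"]}

```bash
mkdir -p pics; python3 - <<'E'
from cell import bot, capture
import cv2,pickle
s=bot.read_state();print({k:s[k] for k in('t','tool_pos','tcp_rot','contact_force','grip_width')})
for n in('top','side'):
    c=capture(n);cv2.imwrite(f'pics/{n}0.png',c['img']);pickle.dump(c,open(n+'0.pkl','wb'));print(n,c['xyz'],c['rotation'],c['camera_matrix'])
E
```

```text
{'t': 0.0, 'tool_pos': array([0.2628824 , 0.59379712, 0.23004681]), 'tcp_rot': array([-0.64988859, -3.07300872,  0.00313507]), 'contact_force': array([0.41577867, 0.42502742, 0.53266388]), 'grip_width': 1.0018908050719328}
top [3.65813461e-01 4.92660135e-04 1.63846482e+00] [-2.14367296  2.15534424 -0.14636698] [[591.5618912    0.         327.25502637]
 [  0.         591.5618912  242.63971981]
 [  0.           0.           1.        ]]
side [-0.01443161 -0.7146659   1.08486942] [-2.26008158  0.84302984 -0.31098163] [[472.89675483   0.         320.40551046]
 [  0.         472.89675483 241.99060545]
 [  0.           0.           1.        ]]
```

View pics/top0.png

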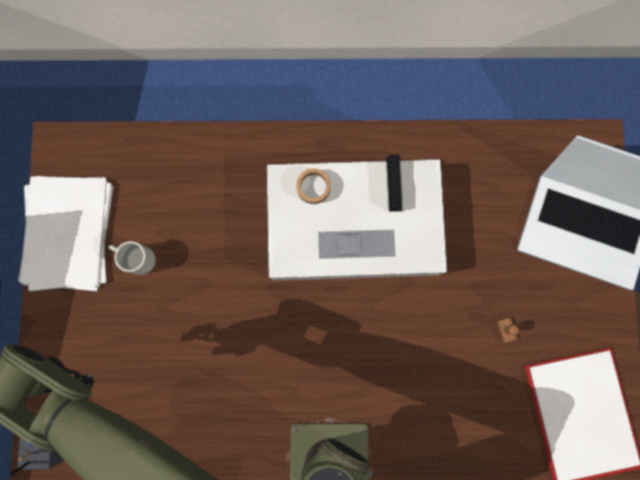

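View pics/side0.png

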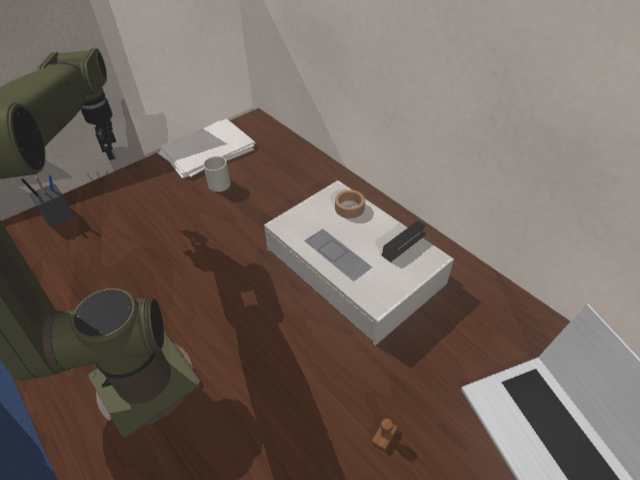

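The top view shows the unit at cols 267-446, rows 160-278, and the panel at about (318-395, 230-259). A faint outline near (348,244) is probably the plate. I'll measure the panel and enlarge that outline.

```bash
cat > h.py <<'E'
import numpy as np
from scipy.spatial.transform import Rotation as R
def ray(c,uv,z):
    uv=np.atleast_2d(uv).astype(float);K=c['camera_matrix']
    d=np.c_[uv,np.ones(len(uv))]@np.linalg.inv(K).T@R.from_rotvec(c['rotation']).as_matrix().T
    return c['xyz']+d*((z-c['xyz'][2])/d[:,2])[:,None]
E
python3 - <<'E'
import pickle,cv2,numpy as np
from h import *
ims=[]
for n,(x0,x1,y0,y1) in dict(top=(305,410,220,270),side=(295,385,220,290)).items():
    c=pickle.load(open(n+'0.pkl','rb'));g=cv2.cvtColor(c['img'],cv2.COLOR_BGR2GRAY)
    m=np.zeros_like(g);m[y0:y1,x0:x1]=((g[y0:y1,x0:x1]<165)*255)
    m=cv2.morphologyEx(m,cv2.MORPH_OPEN,np.ones((3,3)))
    k=max(cv2.findContours(m,0,2)[0],key=cv2.contourArea)
    r=cv2.minAreaRect(k);b=cv2.boxPoints(r)
    print(n,b.round(1).tolist(),ray(c,b,.108).round(4).tolist(),ray(c,[r[0]],.108).round(4))
    e=cv2.createCLAHE(4,(2,2)).apply(g[y0:y1,x0:x1]);ims.append(cv2.resize(e,(740,280 if n=='top' else 300),interpolation=2))
    print(x0,y0,740/(x1-x0))
cv2.imwrite('pics/z.png',np.vstack(ims))
E
```

```text
top [[319.0, 231.0], [393.0, 231.0], [393.0, 257.0], [319.0, 257.0]] [[0.6084, 0.0236, 0.108], [0.6073, -0.1701, 0.108], [0.5388, -0.1687, 0.108], [0.5399, 0.0239, 0.108]] [[ 0.5735 -0.0728  0.108 ]]
305 220 7.0476190476190474
side [[304.20001220703125, 241.1999969482422], [318.79998779296875, 223.3000030517578], [371.3999938964844, 266.20001220703125], [356.79998779296875, 284.20001220703125]] [[0.5347, 0.0238, 0.108], [0.6127, 0.0514, 0.108], [0.6123, -0.1679, 0.108], [0.5406, -0.1863, 0.108]] [[ 0.5745 -0.0745  0.108 ]]
295 220 8.222222222222221
```

View pics/z.png

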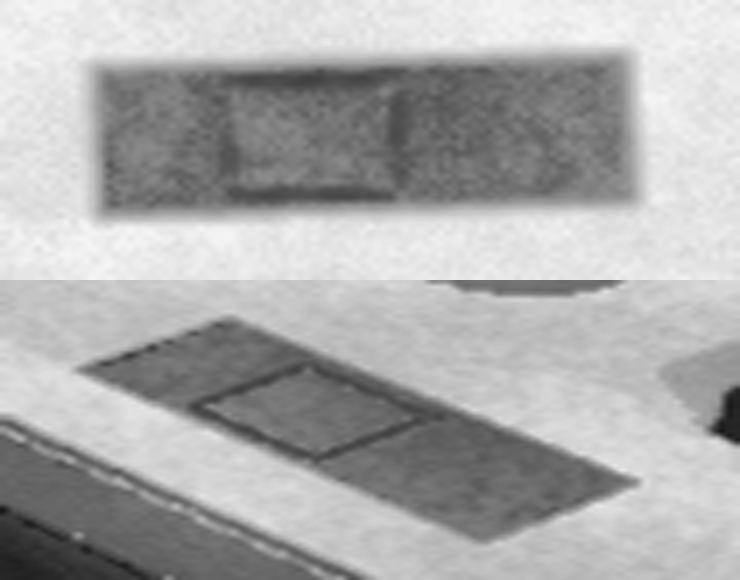

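The outline is clear in both views, about 62 mm wide, which matches the plate. I'll convert its centre to tool increments.

```bash
cat >> h.py <<'E'
def inc(p):
    from cell import bot
    s=bot.read_state();M=R.from_rotvec(s['tcp_rot']).as_matrix()
    print(s['t'],s['tool_pos'].round(4),s['contact_force'].round(2),s['grip_width'].round(3),'cm',(100*M.T@(np.array(p)-s['tool_pos'])).round(2));print(M.round(3))
E
python3 - <<'E'
import pickle
from h import *
for n,uv in(('top',(349.1,243.9)),('side',(332.7,250.5))):print(ray(pickle.load(open(n+'0.pkl','rb')),uv,.108))
inc([.5735,-.053,.2])
E
```

```text
[[ 0.57387332 -0.05482453  0.108     ]]
[[ 0.57194499 -0.05619475  0.108     ]]Traceback (most recent call last):
  File "<stdin>", line 4, in <module>
  File "h.py", line 10, in inc
    print(s['t'],s['tool_pos'].round(4),s['contact_force'].round(2),s['grip_width'].round(3),'cm',(100*M.T@(np.array(p)-s['tool_pos'])).round(2));print(M.round(3))
                                                                    ^^^^^^^^^^^^^^^^^^^^^
AttributeError: 'float' object has no attribute 'round'
```

Request:
carry_out --pt "1 -3 -2.6 0 0 0 -0.04" --pt "1 -7.5 -6.4 0 0 0 -0.08" --pt "1 -12 -10.3 0 0 0 -0.14" --pt "1 -16.5 -14.2 0 0 0 -0.2" --pt "1 -21 -18 0 0 0 -0.26" --pt "1 -25.5 -21.9 0 0 0 -0.32" --pt "1 -30 -25.7 0 0 0 -0.38" --pt "1 -34.5 -29.6 0 0 0 -0.42" --pt "1 -39 -33.4 0 0 0 -0.42" --pt "1 -43 -37 0 0 0 -0.42"

```text
t: 1.35
tool_pos: [0.5069, 0.0799, 0.231]
tcp_rot: [0.004, -3.141, -0.0]
contact_force: [1.0, 0.7, 0.1]
grip_width: 0.003
grip_force: 0.0
```

```bash
sed -i "s/s\['grip_width'\].round(3)/s['grip_width']/" h.py; python3 -c "
from h import *
inc([.573,-.0555,.15])"
```

```text
1.35 [0.5069 0.0799 0.231 ] [1.01 0.68 0.11] 0.002883446419838652 cm [ -6.58 -13.56   8.1 ]
[[-1.    -0.003 -0.   ]
 [-0.003  1.     0.   ]
 [ 0.     0.    -1.   ]]
```

Request:
carry_out --pt "1 -2 -4 0.5 0 0 0" --pt "1 -4.5 -9 2 0 0 0" --pt "1 -6.6 -13.5 5 0 0 0" --pt "1 -6.6 -13.5 8 0 0 0" --pt "1 -6.6 -13.5 9 0 0 0" --pt "1 -6.6 -13.5 9 0 0 0" --pt "1 -6.6 -13.5 9 0 0 0"

```text
t: 2.22
tool_pos: [0.5738, -0.0524, 0.143]
tcp_rot: [-0.007, 3.139, -0.001]
contact_force: [-0.5, -0.3, 0.4]
grip_width: 0.001
grip_force: 0.0
```

```bash
python3 - <<'E'
from h import *
from cell import capture
import cv2,numpy as np
inc([.573,-.0555,.108])
a=capture('side')['img'][170:320,240:440];b=capture('top')['img'][170:320,260:460]
cv2.imwrite('pics/c.png',cv2.resize(np.hstack([a,b]),(800,300),interpolation=2))
E
```

```text
2.225 [ 0.5738 -0.0524  0.143 ] [-0.52 -0.34  0.43] 0.0008877947703704944 cm [ 0.09 -0.31  3.5 ]
[[-1.    -0.004  0.002]
 [-0.004  1.    -0.   ]
 [-0.002 -0.    -1.   ]]
```

View pics/c.png

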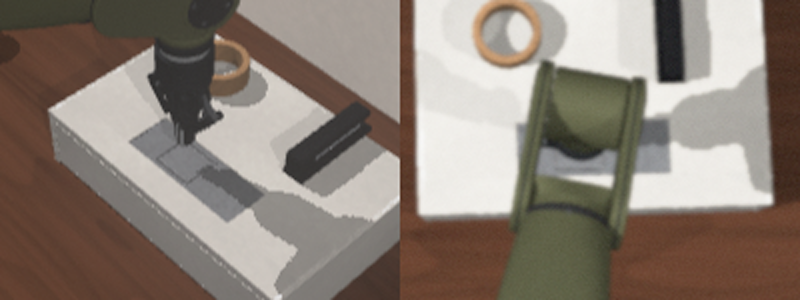

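The side view (left) shows the shut fingertips at about (185,140) in the crop, just above the plate. The tape and stapler are clear of the hand. I'll shift -3 mm in y and go down to near contact.

Request:
carry_out --pt "1 0.1 -0.3 1 0 0 0" --pt "1 0.1 -0.3 2 0 0 0" --pt "1 0.1 -0.3 2.7 0 0 0" --pt "1 0.1 -0.3 3.1 0 0 0" --pt "1 0.1 -0.3 3.1 0 0 0" --pt "1 0.1 -0.3 3.1 0 0 0"

```text
t: 3.08
tool_pos: [0.5723, -0.0559, 0.1106]
tcp_rot: [-0.005, 3.141, -0.0]
contact_force: [-0.5, -0.2, 0.5]
grip_width: -0.002
grip_force: 0.0
```

Request:
carry_out --pt "1 0 0 0.2 0 0 0" --pt "1 0 0 0.4 0 0 0" --pt "1 0 0 0.6 0 0 0" --pt "1 0 0 0.6 0 0 0" --pt "1 0 0 0.6 0 0 0"

```text
t: 3.7
tool_pos: [0.5724, -0.0559, 0.1047]
tcp_rot: [-0.005, 3.141, -0.0]
contact_force: [-1.0, 0.3, 3.3]
grip_width: 0.003
grip_force: 1.6
```

The plate gives: the tip is about 3 mm below flush at 3.3 N. I'll press it the rest of the way down.

Request:
carry_out --pt "1 0 0 0.1 0 0 0" --pt "1 0 0 0.2 0 0 0" --pt "1 0 0 0.3 0 0 0" --pt "1 0 0 0.3 0 0 0" --pt "1 0 0 0.3 0 0 0" --pt "1 0 0 0.3 0 0 0"

```text
t: 4.45
tool_pos: [0.5724, -0.0559, 0.102]
tcp_rot: [-0.005, 3.141, -0.0]
contact_force: [-0.5, -0.5, 5.6]
grip_width: 0.001
grip_force: 2.9
```

```bash
python3 - <<'E'
from h import *
from cell import capture
import cv2,numpy as np
inc([.573,-.0555,.108])
a=capture('side')['img'][170:350,240:460]
cv2.imwrite('pics/d.png',cv2.resize(a,(660,540),interpolation=2))
E
```

```text
4.45 [ 0.5724 -0.0559  0.102 ] [-0.51 -0.48  5.59] 0.0006740801376142475 cm [-0.07  0.04 -0.6 ]
[[-1.    -0.003  0.001]
 [-0.003  1.    -0.   ]
 [-0.001 -0.    -1.   ]]
```

View pics/d.png

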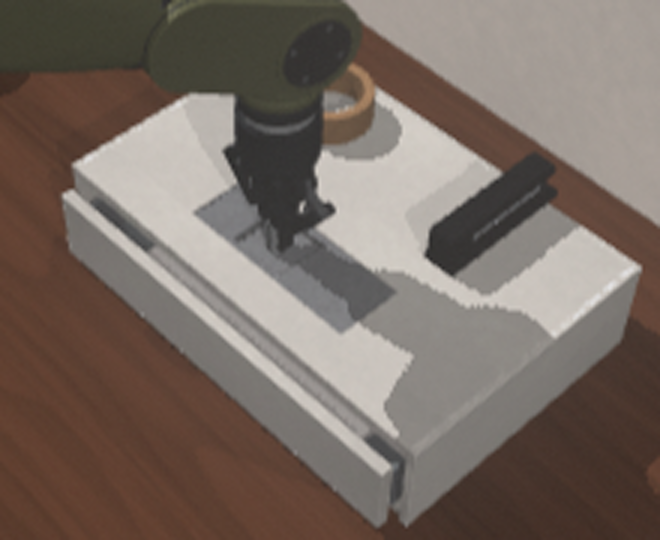

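The picture shows the drawer already ajar: its front board stands off the unit from (65,195) to (390,470). The force is 5.6 N with the tip 6 mm below flush, so the plate is fully down. I'll lift straight up.

Request:
carry_out --pt "1 0 0 -0.5 0 0 0" --pt "1 0 0 -1.5 0 0 0" --pt "1 0 0 -4 0 0 0" --pt "1 0 0 -8 0 0 0" --pt "1 0 0 -12 0 0 0" --pt "1 0 0 -14 0 0 0" --pt "1 0 0 -14 0 0 0" --pt "1 0 0 -14 0 0 0" --pt "1 0 0 -14 0 0 0" --pt "1 0 0 -14 0 0 0"

```text
t: 5.75
tool_pos: [0.5714, -0.0558, 0.2398]
tcp_rot: [0.005, -3.139, -0.001]
contact_force: [0.5, 0.4, 0.0]
grip_width: 0.002
grip_force: 0.0
```

```bash
python3 - <<'E'
from h import *
from cell import capture
import cv2,numpy as np
inc([.573,-.0555,.108])
a=capture('side')['img'][170:350,240:460]
cv2.imwrite('pics/e.png',cv2.resize(a,(660,540),interpolation=2))
E
```

```text
5.75 [ 0.5714 -0.0558  0.2398] [0.51 0.39 0.04] 0.0020702384493492695 cm [-0.19  0.02 13.18]
[[-1.    -0.003 -0.002]
 [-0.003  1.     0.   ]
 [ 0.002  0.    -1.   ]]
```

View pics/e.png

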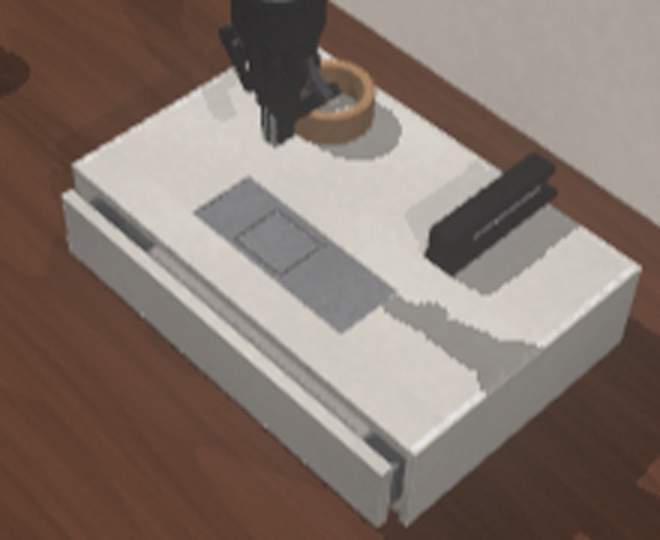

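The drawer is still ajar, the plate at (280,240) is flush again, the hand is clear above, and the tape and stapler haven't moved. I'll hand in.

```bash
python3 -c "
from cell import bot
print(bot.hand_in())"
```

```text
the job is handed in; nothing more can be done
None
```

I pressed the plate fully down, the drawer sprang ajar, the plate came back up and the hand is clear; the job is handed in at about 6 s, but the hand-in returned no verdict.

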